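# Store the sparked samples in measuring order

## Task

The four metal samples in the transport tray have been sparked one after the other, and the results are listed in that order, counted from the tray's red end. Move them to the grey storage rack in the same order, counted from the rack's own red end, so that the sample next to the red end stop goes into the pocket next to the rack's red bar and so on down the row. Each one must stand upright on the floor of its pocket.

Things in the scene. Friction and masses are not known exactly. Their poses are not given: they have to be found in the camera images.
- dark_sample: a dark grey iron disc, 40 mm across and 31 mm high, standing upright in one of the four carriers of the transport tray. Origin: centre of its underside; z up along its axis. Its underside starts 11 mm above the bench and 8 mm deep in its carrier, so its rim can be taken by the part that stands out.
- brass_sample: a yellow brass disc with one burn spot, 36 mm across and 30 mm high, standing upright in one of the four carriers of the transport tray. Origin: centre of its underside; z up along its axis. Its underside starts 11 mm above the bench and 8 mm deep in its carrier, so its rim can be taken by the part that stands out.
- copper_sample: a small pinkish copper disc with one burn spot, 30 mm across and 22 mm high, standing upright in one of the four carriers of the transport tray. Origin: centre of its underside; z up along its axis. Its underside starts 11 mm above the bench and 8 mm deep in its carrier, so its rim can be taken by the part that stands out.
- silver_sample: a pale silvery aluminium disc with two burn spots on its top, 41 mm across and 24 mm high, standing upright in one of the four carriers of the transport tray. Origin: centre of its underside; z up along its axis. Its underside starts 11 mm above the bench and 8 mm deep in its carrier, so its rim can be taken by the part that stands out.
- carrier_dark: dark blue square carrier with a white inlaid dot at two corners, in which the dark sample stands at the start; 58 x 58 mm, its top 19 mm above the bench, with a round recess 44 mm across and 8 mm deep. Fixed in the tray, it stays, so it tells where the dark sample came from. Origin: centre of its underside, 3 mm above the bench; x along the tray's row (either way), y across.
- carrier_brass: dark blue square carrier with a yellow inlaid dot at two corners, in which the brass sample stands at the start; 58 x 58 mm, its top 19 mm above the bench, with a round recess 40 mm across and 8 mm deep. Fixed in the tray, it stays, so it tells where the brass sample came from. Origin: centre of its underside, 3 mm above the bench; x along the tray's row (either way), y across.
- carrier_copper: dark blue square carrier with a orange inlaid dot at two corners, in which the copper sample stands at the start; 58 x 58 mm, its top 19 mm above the bench, with a round recess 34 mm across and 8 mm deep. Fixed in the tray, it stays, so it tells where the copper sample came from. Origin: centre of its underside, 3 mm above the bench; x along the tray's row (either way), y across.
- carrier_silver: dark blue square carrier with a green inlaid dot at two corners, in which the silver sample stands at the start; 58 x 58 mm, its top 19 mm above the bench, with a round recess 45 mm across and 8 mm deep. Fixed in the tray, it stays, so it tells where the silver sample came from. Origin: centre of its underside, 3 mm above the bench; x along the tray's row (either way), y across.
- red_stop: red end stop (16 x 70 mm, 23.5 mm high) across one end of the transport tray, an aluminium channel 292 x 66 mm on the bench, lips 9 mm high; a grey stop is at the other end. Place one is beside the red stop: carriers one to four are centred 42, 104, 166, 228 mm from its centre, in a line. Origin: centre of its underside, on the bench. Which tray end is red varies.
- storage_rack: grey fixed block 260 x 72 x 16 mm with four empty round pockets in a row, 50 mm across, 8 mm deep, with a 4 mm bevel round the mouth; pocket floor 8 mm above the bench. Red bar across the end of place one, thin black bar at the other. Origin: centre of its underside, on the bench; x along the row, away from the red bar: pockets one to four at x = -93, -31, 31, 93 mm, y = 0.
Mind the look-alikes: they are no part of the job. Leave any blue or purple look-alike of the copper_sample alone.

How it is judged:
At the end, for the whole second after the job is handed in: Every sample stands on the floor of the rack pocket whose number (from the red bar) is that of its carrier (from the red stop): within 12 mm of the centre along and across the row, underside at most 2.5 mm over the floor, tilted under 0.1 rad, released and at rest (((horizontal distance between carrier_dark and red_stop between 0.012 and 0.072 m and x of dark_sample in the frame of storage_rack between -0.105 and -0.081 m) or (horizontal distance between carrier_dark and red_stop between 0.074 and 0.134 m and x of dark_sample in the frame of storage_rack between -0.043 and -0.019 m) or (horizontal distance between carrier_dark and red_stop between 0.136 and 0.196 m and x of dark_sample in the frame of storage_rack between 0.019 and 0.043 m) or (horizontal distance between carrier_dark and red_stop between 0.198 and 0.258 m and x of dark_sample in the frame of storage_rack between 0.081 and 0.105 m)) and y of dark_sample in the frame of storage_rack between -0.012 and 0.012 m and z of dark_sample in the frame of storage_rack between 0.004 and 0.0105 m and angle between each of dark_sample, brass_sample, copper_sample, silver_sample's own z axis and vertical below 0.1 rad and linear speed of each of dark_sample, brass_sample, copper_sample, silver_sample below 0.02 m/s and ((horizontal distance between carrier_brass and red_stop between 0.012 and 0.072 m and x of brass_sample in the frame of storage_rack between -0.105 and -0.081 m) or (horizontal distance between carrier_brass and red_stop between 0.074 and 0.134 m and x of brass_sample in the frame of storage_rack between -0.043 and -0.019 m) or (horizontal distance between carrier_brass and red_stop between 0.136 and 0.196 m and x of brass_sample in the frame of storage_rack between 0.019 and 0.043 m) or (horizontal distance between carrier_brass and red_stop between 0.198 and 0.258 m and x of brass_sample in the frame of storage_rack between 0.081 and 0.105 m)) and y of brass_sample in the frame of storage_rack between -0.012 and 0.012 m and z of brass_sample in the frame of storage_rack between 0.004 and 0.0105 m and ((horizontal distance between carrier_copper and red_stop between 0.012 and 0.072 m and x of copper_sample in the frame of storage_rack between -0.105 and -0.081 m) or (horizontal distance between carrier_copper and red_stop between 0.074 and 0.134 m and x of copper_sample in the frame of storage_rack between -0.043 and -0.019 m) or (horizontal distance between carrier_copper and red_stop between 0.136 and 0.196 m and x of copper_sample in the frame of storage_rack between 0.019 and 0.043 m) or (horizontal distance between carrier_copper and red_stop between 0.198 and 0.258 m and x of copper_sample in the frame of storage_rack between 0.081 and 0.105 m)) and y of copper_sample in the frame of storage_rack between -0.012 and 0.012 m and z of copper_sample in the frame of storage_rack between 0.004 and 0.0105 m and ((horizontal distance between carrier_silver and red_stop between 0.012 and 0.072 m and x of silver_sample in the frame of storage_rack between -0.105 and -0.081 m) or (horizontal distance between carrier_silver and red_stop between 0.074 and 0.134 m and x of silver_sample in the frame of storage_rack between -0.043 and -0.019 m) or (horizontal distance between carrier_silver and red_stop between 0.136 and 0.196 m and x of silver_sample in the frame of storage_rack between 0.019 and 0.043 m) or (horizontal distance between carrier_silver and red_stop between 0.198 and 0.258 m and x of silver_sample in the frame of storage_rack between 0.081 and 0.105 m)) and y of silver_sample in the frame of storage_rack between -0.012 and 0.012 m and z of silver_sample in the frame of storage_rack between 0.004 and 0.0105 m); the robot touches nothing.
It also fails if it takes over 88 s, if anything falls off the work surface, if the arm or the gripper's body presses on something with over 40 N, if the wrist force passes 120 N, or if a joint passes its speed limit or range.

## Robot

A 6-joint arm with a two-finger parallel gripper is mounted at the origin on a cart in front of the work surface, level with it; the furniture and walls round the work are solid. World frame = base frame: x ahead of the robot, y to its left, z up, the work surface at z = 0. Lengths are in m, angles in rad, forces in N, time in s.
With the tool pointing down it reaches from about 0.35 to 0.8 m from the base axis. Payload 7.3 kg.
Tool frame: the origin (TCP) lies between the finger pads; the fingertips stand 8 mm ahead of it and the grasp point (between the pads) lies 11 mm behind it; y points along the fingers, z is the direction in which the jaws open and shut, and the axes are right-handed (so a half turn about y gives the same grasp; the last joint's range is limited). The gripper opens to 85 mm and grips with 20 to 120 N. Pads are 22 mm wide; open, the fingers measure 114 mm over their backs; the gripper's body (76 mm by 85 mm) begins 54 mm behind the grasp point. The pads swing forward as they close: fully open they stand 13 mm farther back than shut.
Start: joints at [0.968, 0.342, 1.524, -0, 1.275, -0.146], TCP at [0.232, 0.471, 0.239] pointing down, gripper open.
Joint ranges: [-2.53, 2.53], [-0.77, 2.02], [0.04, 2.7], [-1, 4.14], [0.28, 2.66], [-3.11, 3.11]. Speed limits (rad/s): [2.57, 2.57, 3.14, 3.14, 3.14, 3.14].

## Interface

Orientations are given as a rotation vector (axis times angle).
In Python, from rig import manip, imaging, workorder, finder gives the robot as it stands.
- The arm moves only by the tool step_arm, never from a script. Its argument "targets" is a list of rows, each an object with "gripper": the opening, from 0 (shut) to 1 (fully open); "slide": the shift along the tool's x, y, z in mm, a list of three; "turn": the turn about the tool's y in degrees. A call has exactly 8 rows; each row is the pose to reach, as a shift and turn from the pose commanded when the call began, along the tool's axes at that moment; what a row does not reach only later rows make up. A row lasts 1/8 s, in which the tool goes at most 62.5 mm and 10.7 degrees, less where a joint would pass 70% of its speed; a pose out of reach is approached as far as the arm can. A call with a gripper value outside its range is refused whole. The fingers move at their own pace and stop on an object; "force" is the grip in N (left out, the last holds). Time passes only in rows, so rows that repeat a pose let the fingers close, or fill a call up. It gives the time, the measured TCP pose, the force and the opening at its end, in the units of the state.
- manip.get_state(): the state, without advancing time (a new reading comes with each control period).
- imaging.camera(name): name is "scene" or "top" or "wrist"; returns the picture (420x560x3 uint8, red, green, blue); there is no depth.
- imaging.camera_params(name): a dict with "K" (3x3 intrinsics, pixels), "origin" and "orientation" of the camera in the world. Camera axes: x right, y up, looking along -z (the intrinsics and any distortion apply to the point x, -y, -z); pixel columns grow to the right and rows downward; lengths in m; the calibration is good to about 2 mm. A picture is of the moment at which its call begins: read the wrist's pose just before it. camera_params takes no time and is no camera call; for the wrist camera it gives the pose at the moment of the call.
- workorder.finish_job(): hands the job in, once; it reports no verdict.
Trained networks look in the newest picture that a camera, given by its name, has taken for a name from the list of things; names that differ only in an ending like _2 or _b are one class to them, and where a whole thing is asked for, a point or a joint stands for the part that bears it (a point fixed in the world has none). Each returns a list of dicts, best first, with "confidence" (0 to 1); they miss things now and then, are a little off and sometimes report something else, mostly with a low value. They report only what shows in the picture. A call takes as long as a camera call. They do not tell look-alikes from the thing itself.
- finder.search_frame(camera, query): "bbox" ([left, top, right, bottom] in pixels, round what is visible of it).
- finder.pinpoint(camera, query): "uv" ([column, row] in pixels: a listed point, or the origin of a listed thing).
The state is a dict: "time_s": time; "joint_positions": joint angles; "joint_vel": joint speeds; "joint_efforts": joint torques, N m; "tool_pos": TCP position; "orientation": TCP orientation; "wrist_force": force on the tool from outside, world axes, zero at the start; "moment": the same for the moment, N m; "grip_width": finger opening in m.
Only numpy, scipy, OpenCV 4.12 (cv2) and the standard library are available. Lean on these libraries where they do the work, as an engineer would, in place of code of your own. Each camera call takes 0.05 s, during which the arm holds its last target.

## Working session

There is one attempt and no reset: what is moved stays moved. The work goes in short steps, Python scripts to look and compute and a tool call to move; the robot and the scene stay as the last step left them, time stands still between calls to the robot, and variables do not carry over. Pictures are saved under pics/ and viewed, and the job is handed in when it is done.

Besides the shell and the picture viewer there is one more tool, called after "Request:" as name(argument=value, ...), one argument or row to a line, values as JSON. step_arm: Moves the arm, as the interface text tells. Its arguments: {"type":"object","properties":{"targets":{"type":"array"},"force":{"type":"number"}},"required":["targets"]}

```bash
mkdir -p pics; ls
cat > h.py <<'E'
from rig import manip, imaging, workorder, finder
import numpy as np, cv2
from scipy.spatial.transform import Rotation as R
def snap(n,fn):
    p=imaging.camera_params(n); im=imaging.camera(n)
    cv2.imwrite('pics/'+fn,im[:,:,::-1]); return im,p
def rot(p):
    o=np.array(p['orientation'],float)
    return o if o.shape==(3,3) else R.from_rotvec(o).as_matrix()
def ray(p,uv):
    d=np.linalg.inv(np.array(p['K']))@np.array([uv[0],uv[1],1.]); d=np.array([d[0],-d[1],-d[2]])
    return np.array(p['origin']),rot(p)@d
def hit(p,uv,z):
    o,d=ray(p,uv); return o+d*(z-o[2])/d[2]
def proj(p,X):
    c=rot(p).T@(np.array(X)-np.array(p['origin'])); q=np.array(p['K'])@np.array([c[0],-c[1],-c[2]]); return q[:2]/q[2]
E
python3 - <<'E'
from h import *
s=manip.get_state(); print({k:np.round(v,4).tolist() for k,v in s.items()})
for n in ['top','scene']:
    im,p=snap(n,n+'0.png'); print(n,p)
E
```

```text
pics
{'time_s': 0.0, 'joint_positions': [0.968, 0.3427, 1.525, -0.0, 1.2754, -0.146], 'joint_vel': [0.0006, -0.0007, -0.0003, -0.0021, 0.0007, 0.0021], 'joint_efforts': [-0.0003, -43.3668, -24.6012, -0.0001, 0.0078, -0.0001], 'tool_pos': [0.2313, 0.4708, 0.2386], 'orientation': [-1.5424, 0.3587, -0.3578], 'wrist_force': [-0.591, -0.2053, -0.4179], 'moment': [-0.0243, -0.0177, -0.0009], 'grip_width': 0.0855}
top {'K': array([[483.33221188,   0.        , 278.40263943],
       [  0.        , 483.33221188, 203.20990745],
       [  0.        ,   0.        ,   1.        ]]), 'origin': array([ 0.40813402, -0.0344236 ,  0.92106201]), 'orientation': array([ 0.13950857, -0.11576957, -1.58252517])}
scene {'K': array([[456.28243142,   0.        , 275.65124656],
       [  0.        , 456.28243142, 208.90625839],
       [  0.        ,   0.        ,   1.        ]]), 'origin': array([ 0.30396331, -0.52507894,  0.71396547]), 'orientation': array([ 0.65904153, -0.16591182, -0.42517502])}
```

View pics/top0.png

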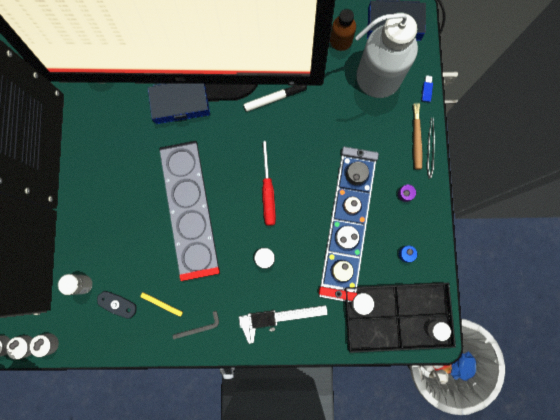

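View pics/scene0.png

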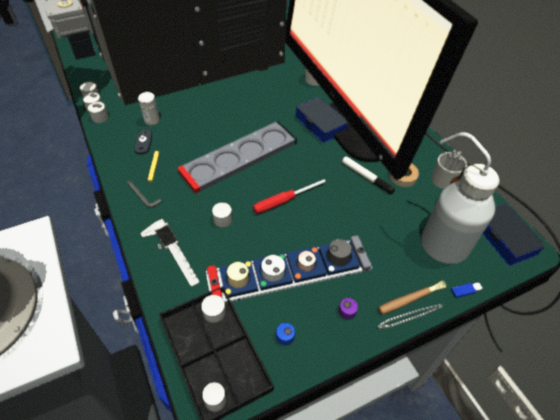

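Run:
```python
from h import *
im=cv2.imread('pics/top0.png')
a=cv2.resize(im[130:310,145:235],None,fx=4.0/1.3,fy=4.0/1.3,interpolation=cv2.INTER_CUBIC)
b=cv2.resize(im[130:310,305:425],None,fx=4.0/1.3,fy=4.0/1.3,interpolation=cv2.INTER_CUBIC)
cv2.imwrite('pics/z1.png',np.hstack([a,b]))
for n in ['top','scene']:
  imaging.camera(n); p=imaging.camera_params(n)
  for q,z in [('red_stop',0),('storage_rack',0),('carrier_dark',.003),('carrier_brass',.003),('carrier_copper',.003),('carrier_silver',.003),('dark_sample',.011),('brass_sample',.011),('copper_sample',.011),('silver_sample',.011)]:
    for r in finder.pinpoint(n,q)[:2]:
        print(n,q,round(r['confidence'],2),np.round(r['uv'],1),np.round(hit(p,r['uv'],z),4))
print(manip.get_state()['time_s'])
```

```text
top red_stop 0.82 [335.8 291.6] [ 0.3895 -0.1266  0.    ]
top storage_rack 0.79 [188.4 212.2] [0.5443 0.1525 0.    ]
top carrier_dark 0.6 [356.2 179.2] [ 0.603  -0.1729  0.003 ]
top carrier_dark 0.31 [350.2 207.7] [ 0.5474 -0.1592  0.003 ]
top carrier_brass 0.6 [339.8 272.3] [ 0.4251 -0.135   0.003 ]
top carrier_brass 0.3 [360.9 173.2] [ 0.6147 -0.1824  0.003 ]
top carrier_copper 0.96 [353.3 208.5] [ 0.5458 -0.165   0.003 ]
top carrier_silver 0.9 [349.  235.8] [ 0.4935 -0.1548  0.003 ]
top dark_sample 0.84 [357.4 175.9] [ 0.6078 -0.1742  0.011 ]
top brass_sample 0.89 [343.7 271.9] [ 0.4256 -0.1414  0.011 ]
top copper_sample 0.7 [405.3 191.6] [ 0.5755 -0.2641  0.011 ]
top copper_sample 0.63 [406.7 252.9] [ 0.459  -0.2601  0.011 ]
scene red_stop 0.65 [218.8 290. ] [ 0.3923 -0.1376  0.    ]
scene red_stop 0.22 [337.9 257.6] [ 0.6158 -0.1683  0.    ]
scene storage_rack 0.69 [241.9 160.9] [0.5525 0.1362 0.    ]
scene carrier_dark 0.83 [337.5 260. ] [ 0.6111 -0.174   0.003 ]
scene carrier_brass 0.84 [238.1 283.2] [ 0.4275 -0.1411  0.003 ]
scene carrier_copper 0.61 [303.  266.7] [ 0.547  -0.1597  0.003 ]
scene carrier_silver 0.97 [268.5 275.8] [ 0.4824 -0.1503  0.003 ]
scene dark_sample 0.95 [338.7 257.2] [ 0.6127 -0.1736  0.011 ]
scene brass_sample 0.84 [238.2 278.4] [ 0.43   -0.1367  0.011 ]
scene copper_sample 0.89 [286.6 339.8] [ 0.4568 -0.2734  0.011 ]
scene copper_sample 0.88 [349.7 311.4] [ 0.5746 -0.2742  0.011 ]
scene silver_sample 0.77 [271.7 270.6] [ 0.49   -0.1473  0.011 ]
1.2
```

View pics/z1.png

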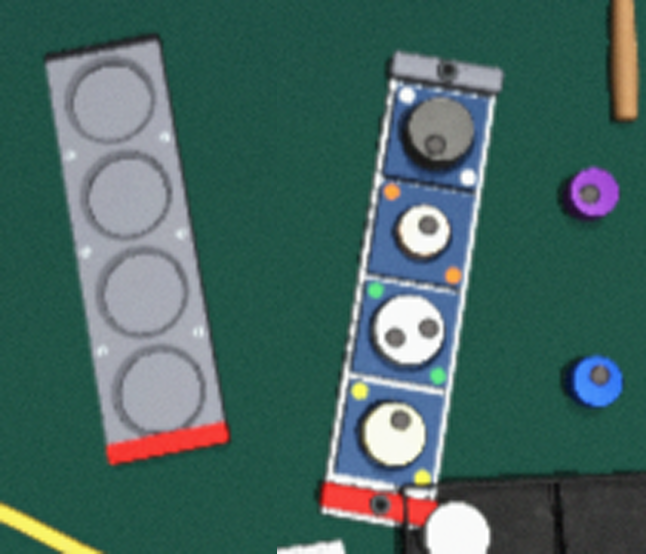

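```bash
cat > m.py <<'E'
from h import *
import sys
# manual pixel refine from zoomed: dots centroid
p=imaging.camera_params('top'); im=cv2.imread('pics/top0.png')
def full(x,y): return (305+(x-277)/3.0769, 130+y/3.0769)
def fulla(x,y): return (145+x/3.0769, 130+y/3.0769)
hsv=cv2.cvtColor(im,cv2.COLOR_BGR2HSV)
dots={'dark':[(406,96),(469,178)],'copper':[(392,192),(453,276)],'silver':[(375,290),(438,377)],'brass':[(359,391),(422,479)]}
C={}
for k,v in dots.items():
    P=[hit(p,full(*q),.019) for q in v]; C[k]=(P[0]+P[1])/2
    print(k,np.round(C[k],4), 'diag',round(np.linalg.norm(P[0]-P[1]),4))
print([round(np.linalg.norm(C[a]-C[b]),4) for a,b in [('dark','copper'),('copper','silver'),('silver','brass')]])
d=C['dark']-C['brass'];print('tray yaw',np.degrees(np.arctan2(d[1],d[0])))
for n,q,z in [('dark',(442,131),.042),('copper',(423,231),.033),('silver',(409,330),.035),('brass',(393,434),.041)]:
    print(n,np.round(hit(p,full(*q),z),4))
K=[hit(p,fulla(*q),.016) for q in [(111,101),(128,195),(144,292),(160,391)]]
for k in K: print('pocket',np.round(k,4))
print([round(np.linalg.norm(K[i]-K[i+1]),4) for i in range(3)])
d=K[0]-K[3];print('rack yaw',np.degrees(np.arctan2(d[1],d[0])), 'ctr',np.mean(K,0))
c=[hit(p,fulla(*q),.016) for q in [(46,58),(159,37),(229,440),(110,464)]]
print('corners',np.round(c,4), np.mean(c,0))
E
python3 m.py; python3 -c "
from h import *
s=manip.get_state(); M=R.from_rotvec(s['orientation']).as_matrix(); print(M.round(3)); p=imaging.camera_params('wrist');print(p, (np.array(p['origin'])-s['tool_pos'])@M)"
```

```text
dark [ 0.6088 -0.1726  0.019 ] diag 0.0642
copper [ 0.5482 -0.1609  0.019 ] diag 0.0634
silver [ 0.4874 -0.1489  0.019 ] diag 0.0645
brass [ 0.4266 -0.1371  0.019 ] diag 0.0638
[np.float64(0.0617), np.float64(0.062), np.float64(0.0619)]
tray yaw -11.0254451970529
dark [ 0.6072 -0.172   0.042 ]
copper [ 0.5477 -0.1594  0.033 ]
silver [ 0.4879 -0.1485  0.035 ]
brass [ 0.4266 -0.1361  0.041 ]
pocket [0.6385 0.165  0.016 ]
pocket [0.5783 0.1533 0.016 ]
pocket [0.5176 0.1424 0.016 ]
pocket [0.4569 0.1318 0.016 ]
[np.float64(0.0613), np.float64(0.0617), np.float64(0.0616)]
rack yaw 10.356410379472651 ctr [0.54784671 0.1481028  0.016     ]
corners [[0.6672 0.2066 0.016 ]
 [0.6795 0.1353 0.016 ]
 [0.4269 0.0896 0.016 ]
 [0.4136 0.1614 0.016 ]] [0.54677094 0.14824245 0.016     ]
[[ 0.897  0.     0.441]
 [-0.441  0.     0.897]
 [ 0.    -1.     0.   ]]
{'K': array([[311.38098667,   0.        , 282.90996592],
       [  0.        , 311.38098667, 212.50937412],
       [  0.        ,   0.        ,   1.        ]]), 'origin': array([0.15661842, 0.50869889, 0.373136  ]), 'orientation': array([-0.29249372, -0.18331417,  1.10320355])} [-0.08377636 -0.1338259   0.00063683]
```

```bash
cat >> h.py <<'E'
def goal(x,y,z,yawdeg,s=None):
    """slide (mm, tool axes now) and turn to reach xyz with tool x at yaw"""
    s=s or manip.get_state(); M=R.from_rotvec(s['orientation']).as_matrix()
    d=M.T@(np.array([x,y,z])-s['tool_pos'])*1000
    yaw=np.degrees(np.arctan2(M[1,0],M[0,0])); return d.round(1),round(-(yawdeg-yaw),2),round(yaw,2)
E
python3 - <<'E'
from h import *
pt=imaging.camera_params('top');ps=imaging.camera_params('scene')
def tri(a,b):
    o1,d1=ray(pt,a);o2,d2=ray(ps,b)
    A=np.stack([d1,-d2],1); t=np.linalg.lstsq(A,o2-o1,rcond=None)[0]
    x1=o1+d1*t[0];x2=o2+d2*t[1]; return ((x1+x2)/2).round(3),np.linalg.norm(x1-x2).round(3)
print('monitor corner',tri((322,83),(402,173)))
print('blue box',tri((207,93),(345,128)))
print('bottle cap',tri((400,30),(481,175)))
print('black tray disc', tri((363,304),(213,302)), hit(pt,(345,291),.02),hit(pt,(345,291),.03))
for z in (.05,.1,.15,.2): print(z,hit(pt,(322,83),z).round(3),hit(pt,(60,70),z).round(3),hit(pt,(60,310),z).round(3))
print(goal(.4266,-.1366,.1,-11.0))
E
```

```text
monitor corner (array([ 0.767, -0.107,  0.098]), np.float64(0.014))
blue box (array([0.785, 0.112, 0.025]), np.float64(0.019))
bottle cap (array([ 0.811, -0.227,  0.191]), np.float64(0.006))
black tray disc (array([ 0.37 , -0.172,  0.033]), np.float64(0.004)) [ 0.39079597 -0.14146172  0.02      ] [ 0.39098838 -0.14027381  0.03      ]
0.05 [ 0.781 -0.108  0.05 ] [0.818 0.395 0.05 ] [0.365 0.368 0.05 ]
0.1 [ 0.759 -0.104  0.1  ] [0.795 0.37  0.1  ] [0.368 0.345 0.1  ]
0.15 [ 0.738 -0.1    0.15 ] [0.771 0.346 0.15 ] [0.37  0.322 0.15 ]
0.2 [ 0.717 -0.096  0.2  ] [0.747 0.321 0.2  ] [0.373 0.299 0.2  ]
(array([ 443.1,  139.3, -459.5]), np.float64(-15.17), np.float64(-26.17))
```

Request:
step_arm(
  targets=[
    {"gripper": 0.7, "slide": [55, 17, -57], "turn": -3},
    {"gripper": 0.7, "slide": [97, 30, -100], "turn": -6},
    {"gripper": 0.7, "slide": [139, 44, -144], "turn": -9},
    {"gripper": 0.7, "slide": [181, 57, -187], "turn": -12},
    {"gripper": 0.7, "slide": [223, 70, -231], "turn": -15.2},
    {"gripper": 0.7, "slide": [265, 83, -275], "turn": -15.2},
    {"gripper": 0.7, "slide": [307, 96, -318], "turn": -15.2},
    {"gripper": 0.7, "slide": [349, 110, -362], "turn": -15.2},
  ],
  force=50,
)

```text
time_s: 2.2
tool_pos: [0.3815, 0.004, 0.1326]
orientation: [-1.565, 0.149, -0.152]
wrist_force: [1.3, 0.5, -0.4]
grip_width: 0.0598
```

Run:
```python
from h import *
print(goal(.4266,-.1366,.1,-11.0)); print(manip.get_state())
```

```text
(array([  71. ,   32.7, -129.4]), np.float64(0.01), np.float64(-10.99))
{'time_s': 2.2, 'joint_positions': array([-1.91333812e-01,  2.21643283e-01,  2.04354211e+00,  3.34988943e-04,
        8.74707287e-01, -1.57060616e+00]), 'joint_vel': array([-1.21131451e+00,  3.79802619e-01, -1.08200738e-01,  1.05698080e-03,
       -2.83960013e-01, -1.20511285e+00]), 'joint_efforts': array([  5.29360235, -33.85514259, -16.13945782,  -0.16677165,
         0.71952503,   1.56098139]), 'tool_pos': array([0.38146788, 0.00400849, 0.13257271]), 'orientation': array([-1.5654538 ,  0.14919749, -0.15189753]), 'wrist_force': array([ 1.30080578,  0.4534733 , -0.41495038]), 'moment': array([-0.01548775, -0.07521255,  0.00577517]), 'grip_width': 0.05977535226794783}
```

Request:
step_arm(
  targets=[
    {"gripper": 0.7, "slide": [22, 10, -40], "turn": 0},
    {"gripper": 0.7, "slide": [44, 20, -80], "turn": 0},
    {"gripper": 0.7, "slide": [58, 26, -106], "turn": 0},
    {"gripper": 0.7, "slide": [65, 29, -119], "turn": 0},
    {"gripper": 0.7, "slide": [65, 29, -119], "turn": 0},
    {"gripper": 0.7, "slide": [65, 29, -119], "turn": 0},
    {"gripper": 0.7, "slide": [65, 29, -119], "turn": 0},
    {"gripper": 0.7, "slide": [65, 29, -119], "turn": 0},
  ],
)

```text
time_s: 3.2
tool_pos: [0.4219, -0.1225, 0.1038]
orientation: [-1.566, 0.149, -0.15]
wrist_force: [-0.1, 0.6, -0.4]
grip_width: 0.0595
```

Run:
```python
from h import *
print(goal(.4266,-.1366,.0275,-11.0)); im,p=snap('wrist','w1.png'); snap('top','top1.png')
for n,X in [('brass',(.4266,-.1366,.041)),('silver',(.4877,-.1487,.035)),('copper',(.548,-.160,.033)),('dark',(.608,-.1723,.042))]: print(n,proj(p,X).round(1))
s=manip.get_state();print(s['joint_vel'].round(3),s['tool_pos'],s['grip_width'])
```

```text
(array([  7.3,  76.3, -13. ]), np.float64(0.09), np.float64(-10.91))
brass [262.7 245.3]
silver [264.5 315.4]
copper [266.4 375. ]
dark [266.3 437.5]
[-0.003  0.001 -0.004 -0.     0.    -0.002] [ 0.42194696 -0.12274468  0.10371588] 0.059543906027246414
```

View pics/w1.png

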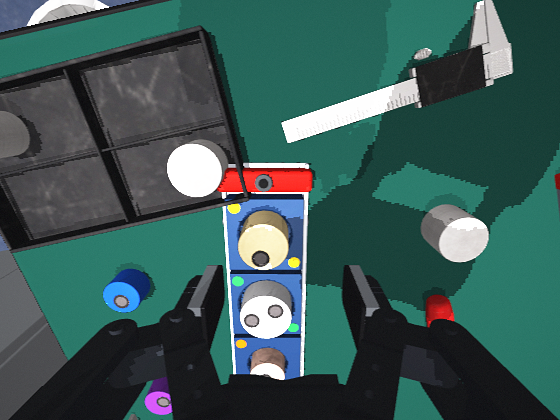

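View pics/top1.png

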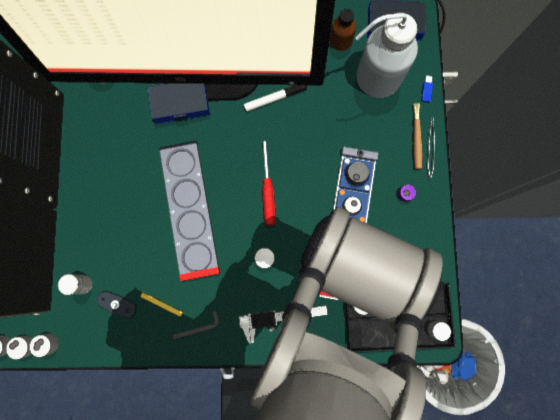

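Request:
step_arm(
  targets=[
    {"gripper": 0.7, "slide": [7.3, 5, -13], "turn": 0},
    {"gripper": 0.7, "slide": [7.3, 30, -13], "turn": 0},
    {"gripper": 0.7, "slide": [7.3, 50, -13], "turn": 0},
    {"gripper": 0.7, "slide": [7.3, 66, -13], "turn": 0},
    {"gripper": 0.7, "slide": [7.3, 73, -13], "turn": 0},
    {"gripper": 0.7, "slide": [7.3, 76.3, -13], "turn": 0},
    {"gripper": 0.7, "slide": [7.3, 76.3, -13], "turn": 0},
    {"gripper": 0.7, "slide": [7.3, 76.3, -13], "turn": 0},
  ],
)

```text
time_s: 4.3
tool_pos: [0.4269, -0.1374, 0.0277]
orientation: [-1.566, 0.15, -0.151]
wrist_force: [-0.3, 0.2, -0.3]
grip_width: 0.0597
```

Run:
```python
from h import *
print(goal(.4266,-.1366,.0275,-11.0)); im,p=snap('wrist','w2.png')
s=manip.get_state();print(s['joint_vel'].round(3),s['tool_pos'],s['wrist_force'],s['grip_width'])
```

```text
(array([-0.5,  0.2,  0.8]), np.float64(0.03), np.float64(-10.97))
[ 0.     0.002  0.003  0.001 -0.     0.001] [ 0.4269363  -0.13744263  0.02771774] [-1.14417598 -0.52032997 -0.04895633] 0.059830818765387525
```

View pics/w2.png

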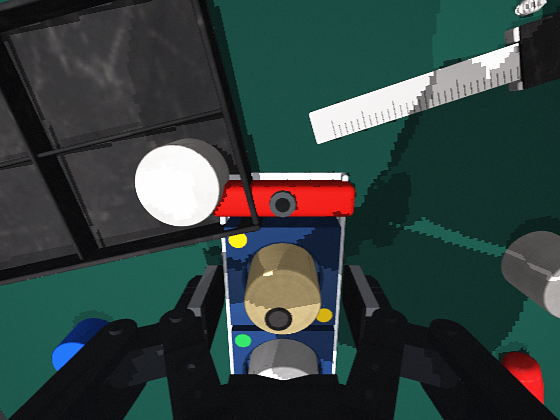

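Request:
step_arm(
  targets=[
    {"gripper": 0, "slide": [0, 0, 0], "turn": 0},
    {"gripper": 0, "slide": [0, 0, 0], "turn": 0},
    {"gripper": 0, "slide": [0, 0, 0], "turn": 0},
    {"gripper": 0, "slide": [0, 0, 0], "turn": 0},
    {"gripper": 0, "slide": [0, 0, 0], "turn": 0},
    {"gripper": 0, "slide": [0, -5, 0], "turn": 0},
    {"gripper": 0, "slide": [0, -30, 0], "turn": 0},
    {"gripper": 0, "slide": [0, -75, 0], "turn": 0},
  ],
  force=50,
)

```text
time_s: 5.35
tool_pos: [0.4253, -0.1366, 0.1019]
orientation: [-1.564, 0.154, -0.147]
wrist_force: [1.1, -0.1, -4.2]
grip_width: 0.0343
```

Run:
```python
from h import *
s=manip.get_state();print(s['joint_vel'].round(3),s['tool_pos'],s['wrist_force'],s['grip_width'])
cmd=np.array([.4268,-.1374,.0277+.075])
q=dict(tool_pos=cmd,orientation=s['orientation'])
print(goal(.4569,.1318,.09,10.4,q)); im,p=snap('wrist','w3.png')
```

```text
[ 0.    -0.659 -0.372 -0.001  0.987 -0.   ] [ 0.42529285 -0.1365571   0.10187196] [ 1.07445393 -0.06509566 -4.24618599] 0.034261016989184385
(array([-21.6,  13.2, 270. ]), np.float64(-21.37), np.float64(-10.97))
```

View pics/w3.png

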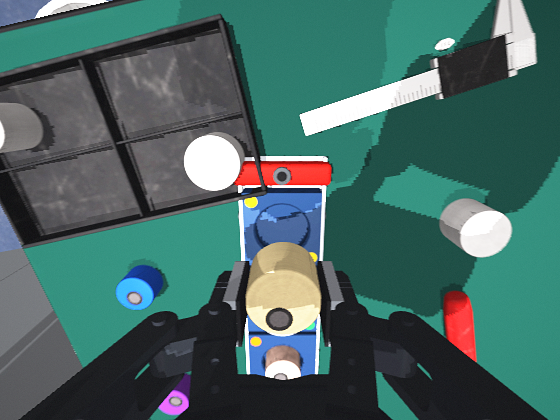

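Request:
step_arm(
  targets=[
    {"gripper": 0, "slide": [-3, 0, 35], "turn": -3},
    {"gripper": 0, "slide": [-7, 0, 80], "turn": -6.5},
    {"gripper": 0, "slide": [-10, 0, 125], "turn": -10},
    {"gripper": 0, "slide": [-14, 0, 170], "turn": -13.5},
    {"gripper": 0, "slide": [-17, 5, 215], "turn": -17},
    {"gripper": 0, "slide": [-20, 10, 250], "turn": -20},
    {"gripper": 0, "slide": [-21.6, 13, 270], "turn": -21.4},
    {"gripper": 0, "slide": [-21.6, 13, 270], "turn": -21.4},
  ],
)

```text
time_s: 6.4
tool_pos: [0.4562, 0.133, 0.0888]
orientation: [-1.566, -0.144, 0.146]
wrist_force: [-0.3, 0.1, -3.7]
grip_width: 0.0339
```

Request:
step_arm(
  targets=[
    {"gripper": 0, "slide": [0, 0, 0], "turn": 0},
    {"gripper": 0, "slide": [0, 0, 0], "turn": 0},
    {"gripper": 0, "slide": [0, 0, 0], "turn": 0},
    {"gripper": 0, "slide": [0, 0, 0], "turn": 0},
    {"gripper": 0, "slide": [0, 0, 0], "turn": 0},
    {"gripper": 0, "slide": [0, 0, 0], "turn": 0},
    {"gripper": 0, "slide": [0, 0, 0], "turn": 0},
    {"gripper": 0, "slide": [0, 0, 0], "turn": 0},
  ],
)

```text
time_s: 7.4
tool_pos: [0.4568, 0.132, 0.0893]
orientation: [-1.566, -0.143, 0.143]
wrist_force: [-0.2, 0.2, -2.7]
grip_width: 0.0343
```

Run:
```python
from h import *
s=manip.get_state();print(s['joint_vel'].round(3),s['tool_pos'],s['wrist_force'],s['grip_width'])
print(goal(.4569,.1318,.0258,10.4)); im,p=snap('wrist','w4.png')
for X in [(.6385,.165),(.5783,.1533),(.5176,.1424),(.4569,.1318)]: print(proj(p,(*X,.016)).round(1))
```

```text
[-0.002  0.002 -0.    -0.003 -0.     0.   ] [0.45678654 0.13195005 0.08926339] [-0.22557082  0.21779187 -2.72713569] 0.03433355456756475
(array([ 0.1, 63.5, -0.2]), np.float64(0.03), np.float64(10.43))
[281.3 418.5]
[280.4 365.2]
[280.5 302.9]
[281.1 229.4]
```

View pics/w4.png

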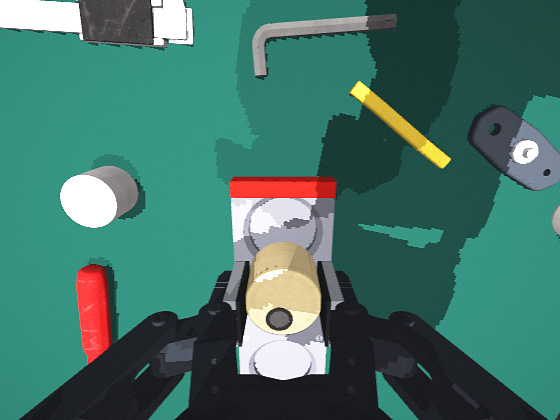

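Request:
step_arm(
  targets=[
    {"gripper": 0, "slide": [0, 20, 0], "turn": 0},
    {"gripper": 0, "slide": [0, 40, 0], "turn": 0},
    {"gripper": 0, "slide": [0, 52, 0], "turn": 0},
    {"gripper": 0, "slide": [0, 60, 0], "turn": 0},
    {"gripper": 0, "slide": [0, 64, 0], "turn": 0},
    {"gripper": 0, "slide": [0, 64, 0], "turn": 0},
    {"gripper": 0, "slide": [0, 64, 0], "turn": 0},
    {"gripper": 0, "slide": [0, 64, 0], "turn": 0},
  ],
)

```text
time_s: 8.45
tool_pos: [0.457, 0.132, 0.0256]
orientation: [-1.566, -0.143, 0.142]
wrist_force: [-0.6, -0.2, -4.1]
grip_width: 0.0343
```

Request:
step_arm(
  targets=[
    {"gripper": 0.5, "slide": [0, 0, 0], "turn": 0},
    {"gripper": 0.6, "slide": [0, 0, 0], "turn": 0},
    {"gripper": 0.7, "slide": [0, 0, 0], "turn": 0},
    {"gripper": 0.7, "slide": [0, 0, 0], "turn": 0},
    {"gripper": 0.7, "slide": [0, -5, 0], "turn": 0},
    {"gripper": 0.7, "slide": [0, -25, 0], "turn": 0},
    {"gripper": 0.7, "slide": [0, -60, 0], "turn": 0},
    {"gripper": 0.7, "slide": [0, -85, 0], "turn": 0},
  ],
)

```text
time_s: 9.45
tool_pos: [0.4571, 0.132, 0.1119]
orientation: [-1.566, -0.144, 0.142]
wrist_force: [-0.0, -0.5, -0.9]
grip_width: 0.0599
```

Run:
```python
from h import *
s=manip.get_state();print(s['joint_vel'].round(3),s['tool_pos'],s['wrist_force'],s['grip_width'])
im,p=snap('wrist','w5.png'); print(proj(p,(.4569,.1318,.038)))
q=dict(tool_pos=np.array([.4568,.1319,.0253+.085]),orientation=s['orientation'])
print(goal(.4879,-.1485,.1,-11,q))
```

```text
[ 0.001 -0.307 -0.197 -0.     0.511 -0.001] [0.45709186 0.13197738 0.11189743] [-0.03321114 -0.52731292 -0.89286273] 0.05985648441097588
[281.14628922 228.61052832]
(array([ -20.2,   10.3, -281.4]), np.float64(21.43), np.float64(10.43))
```

View pics/w5.png

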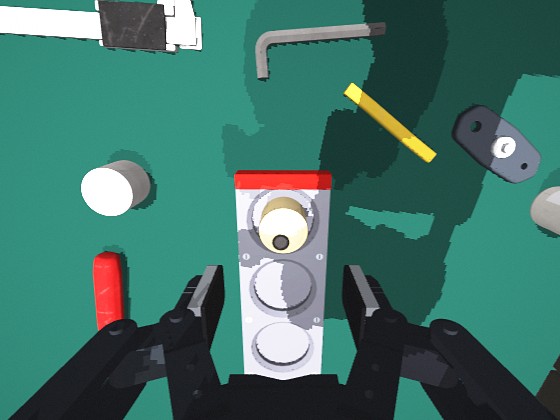

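Request:
step_arm(
  targets=[
    {"gripper": 0.7, "slide": [-3, 0, -35], "turn": 3},
    {"gripper": 0.7, "slide": [-6, 0, -80], "turn": 6.5},
    {"gripper": 0.7, "slide": [-9, 0, -125], "turn": 10},
    {"gripper": 0.7, "slide": [-12, 0, -170], "turn": 13.5},
    {"gripper": 0.7, "slide": [-15, 5, -215], "turn": 17},
    {"gripper": 0.7, "slide": [-19, 10, -260], "turn": 20},
    {"gripper": 0.7, "slide": [-20.2, 10, -281.4], "turn": 21.4},
    {"gripper": 0.7, "slide": [-20.2, 10, -281.4], "turn": 21.4},
  ],
)

```text
time_s: 10.5
tool_pos: [0.4879, -0.1493, 0.1002]
orientation: [-1.565, 0.152, -0.152]
wrist_force: [-0.2, -0.1, -0.2]
grip_width: 0.06
```

Run:
```python
from h import *
imaging.camera('top');imaging.camera('top');imaging.camera('top')
im,p=snap('wrist','w6.png')
s=manip.get_state();print(s['joint_vel'].round(3),s['tool_pos'],s['wrist_force'],s['grip_width'])
print(goal(.4878,-.1487,.0275,-11)); print(proj(p,(.4878,-.1487,.035)),proj(p,(.548,-.160,.033)))
```

```text
[ 0.003  0.    -0.002 -0.002 -0.001 -0.002] [ 0.48776585 -0.14714798  0.10038562] [0.4298832  1.28053354 1.06808556] 0.05994586512662194
(array([ 0.3, 72.9, -1.5]), np.float64(0.13), np.float64(-10.87))
[279.41173813 234.79421768] [280.1105132  308.06239045]
```

View pics/w6.png

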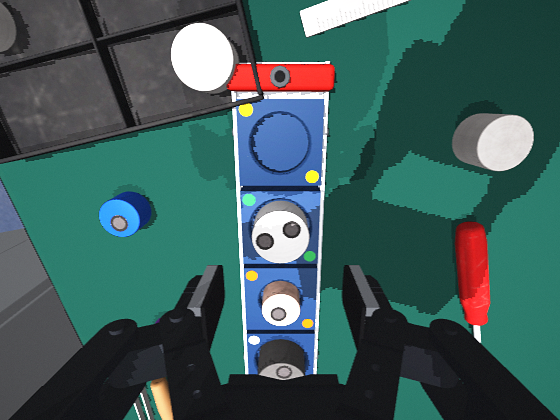

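Request:
step_arm(
  targets=[
    {"gripper": 0.7, "slide": [0.3, 30, -1.5], "turn": 0},
    {"gripper": 0.7, "slide": [0.3, 55, -1.5], "turn": 0},
    {"gripper": 0.7, "slide": [0.3, 68, -1.5], "turn": 0},
    {"gripper": 0.7, "slide": [0.3, 73.4, -1.5], "turn": 0},
    {"gripper": 0.7, "slide": [0.3, 73.4, -1.5], "turn": 0},
    {"gripper": 0.7, "slide": [0.3, 73.4, -1.5], "turn": 0},
    {"gripper": 0, "slide": [0.3, 73.4, -1.5], "turn": 0},
    {"gripper": 0, "slide": [0.3, 73.4, -1.5], "turn": 0},
  ],
)

```text
time_s: 11.7
tool_pos: [0.4883, -0.1502, 0.0278]
orientation: [-1.566, 0.149, -0.151]
wrist_force: [-1.3, -0.6, 6.7]
grip_width: 0.0391
```

Request:
step_arm(
  targets=[
    {"gripper": 0, "slide": [0, 0, 0], "turn": 0},
    {"gripper": 0, "slide": [0, 0, 0], "turn": 0},
    {"gripper": 0, "slide": [0, 0, 0], "turn": 0},
    {"gripper": 0, "slide": [0, -5, 0], "turn": 0},
    {"gripper": 0, "slide": [0, -30, 0], "turn": 0},
    {"gripper": 0, "slide": [0, -75, 0], "turn": 0},
    {"gripper": 0, "slide": [0, -75, 0], "turn": 0},
    {"gripper": 0, "slide": [0, -75, 0], "turn": 0},
  ],
)

```text
time_s: 12.7
tool_pos: [0.4874, -0.1498, 0.1015]
orientation: [-1.565, 0.151, -0.15]
wrist_force: [0.1, -0.2, -1.7]
grip_width: 0.0389
```

Run:
```python
from h import *
im,p=snap('wrist','w7.png')
s=manip.get_state();print(s['joint_vel'].round(3),s['tool_pos'],s['wrist_force'],s['grip_width'])
print(goal(.5176,.1424,.09,10.4))
```

```text
[ 0.     0.013  0.003 -0.     0.002  0.   ] [ 0.48713269 -0.14967371  0.10100009] [-1.02959009 -0.26426782 -1.67433715] 0.03863086119189076
(array([-25.7,  11.2, 292.5]), np.float64(-21.38), np.float64(-10.98))
```

View pics/w7.png

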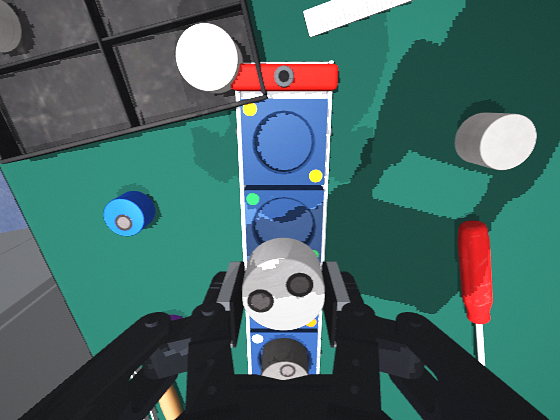

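Request:
step_arm(
  targets=[
    {"gripper": 0, "slide": [-3, 0, 35], "turn": -3},
    {"gripper": 0, "slide": [-7, 0, 80], "turn": -6.5},
    {"gripper": 0, "slide": [-11, 0, 130], "turn": -10},
    {"gripper": 0, "slide": [-15, 0, 180], "turn": -13.5},
    {"gripper": 0, "slide": [-19, 5, 225], "turn": -17},
    {"gripper": 0, "slide": [-23, 10, 270], "turn": -20},
    {"gripper": 0, "slide": [-25.7, 11, 292.5], "turn": -21.4},
    {"gripper": 0, "slide": [-25.7, 11, 292.5], "turn": -21.4},
  ],
)

```text
time_s: 13.75
tool_pos: [0.5173, 0.1433, 0.0893]
orientation: [-1.566, -0.143, 0.147]
wrist_force: [0.0, -0.4, -1.7]
grip_width: 0.0391
```

Run:
```python
from h import *
for i in range(5): imaging.camera('top')
s=manip.get_state();print(s['joint_vel'].round(3),s['tool_pos'],s['wrist_force'],s['grip_width'])
print(goal(.5176,.1424,.0255,10.4))
```

```text
[ 0.001 -0.005 -0.003  0.002  0.001  0.   ] [0.51821351 0.14095003 0.09062091] [-0.131345   -0.10868411 -1.29546296] 0.03865001020178217
(array([-0.3, 65.1,  1.5]), np.float64(-0.07), np.float64(10.33))
```

Request:
step_arm(
  targets=[
    {"gripper": 0, "slide": [0, 20, 1.5], "turn": 0},
    {"gripper": 0, "slide": [0, 40, 1.5], "turn": 0},
    {"gripper": 0, "slide": [0, 52, 1.5], "turn": 0},
    {"gripper": 0, "slide": [0, 60, 1.5], "turn": 0},
    {"gripper": 0, "slide": [0, 65, 1.5], "turn": 0},
    {"gripper": 0, "slide": [0, 65, 1.5], "turn": 0},
    {"gripper": 0, "slide": [0, 65, 1.5], "turn": 0},
    {"gripper": 0, "slide": [0, 65, 1.5], "turn": 0},
  ],
)

```text
time_s: 15.0
tool_pos: [0.5183, 0.1436, 0.0263]
orientation: [-1.566, -0.144, 0.142]
wrist_force: [0.1, 0.2, -0.6]
grip_width: 0.0391
```

Request:
step_arm(
  targets=[
    {"gripper": 0.55, "slide": [0, 0, 0], "turn": 0},
    {"gripper": 0.6, "slide": [0, 0, 0], "turn": 0},
    {"gripper": 0.7, "slide": [0, 0, 0], "turn": 0},
    {"gripper": 0.7, "slide": [0, 0, 0], "turn": 0},
    {"gripper": 0.7, "slide": [0, -5, 0], "turn": 0},
    {"gripper": 0.7, "slide": [0, -25, 0], "turn": 0},
    {"gripper": 0.7, "slide": [0, -60, 0], "turn": 0},
    {"gripper": 0.7, "slide": [0, -85, 0], "turn": 0},
  ],
)

```text
time_s: 16.0
tool_pos: [0.5184, 0.1436, 0.1126]
orientation: [-1.566, -0.144, 0.142]
wrist_force: [0.6, 1.0, 0.5]
grip_width: 0.06
```

Run:
```python
from h import *
im,p=snap('wrist','w8.png'); print(proj(p,(.5176,.1424,.032)))
imaging.camera('top');imaging.camera('top')
s=manip.get_state();print(s['joint_vel'].round(3),s['tool_pos'],s['wrist_force'],s['grip_width'])
print(goal(.548,-.160,.1,-11))
```

```text
[280.01726176 224.22067991]
[-0.001  0.034  0.034 -0.    -0.012 -0.   ] [0.51881774 0.14361564 0.1121992 ] [ 0.08502634  0.31040546 -0.3952762 ] 0.05975775364235856
(array([ -26.3,   12.1, -303.9]), np.float64(21.43), np.float64(10.43))
```

View pics/w8.png

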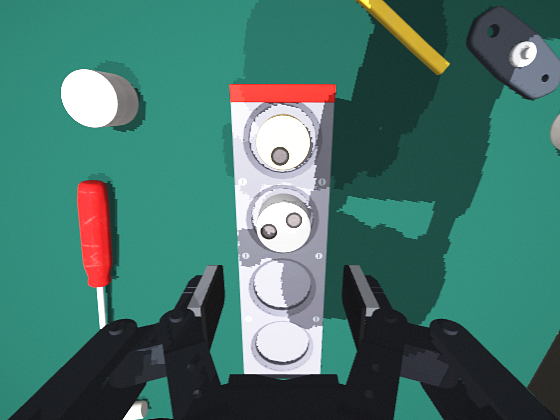

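Request:
step_arm(
  targets=[
    {"gripper": 0.6, "slide": [-3, 0, -35], "turn": 3},
    {"gripper": 0.6, "slide": [-7, 0, -80], "turn": 6.5},
    {"gripper": 0.6, "slide": [-11, 0, -130], "turn": 10},
    {"gripper": 0.6, "slide": [-15, 0, -180], "turn": 13.5},
    {"gripper": 0.6, "slide": [-20, 5, -235], "turn": 17},
    {"gripper": 0.6, "slide": [-24, 10, -280], "turn": 20},
    {"gripper": 0.6, "slide": [-26.3, 12, -303.9], "turn": 21.4},
    {"gripper": 0.6, "slide": [-26.3, 12, -303.9], "turn": 21.4},
  ],
)

```text
time_s: 17.15
tool_pos: [0.5464, -0.1615, 0.0973]
orientation: [-1.565, 0.154, -0.151]
wrist_force: [-0.1, 0.2, -0.4]
grip_width: 0.0511
```

Run:
```python
from h import *
for i in range(4): imaging.camera('top')
im,p=snap('wrist','w9.png')
s=manip.get_state();print(s['joint_vel'].round(3),s['tool_pos'],s['wrist_force'],s['grip_width'])
print(goal(.548,-.160,.0265,-11)); print(proj(p,(.548,-.160,.033)),proj(p,(.608,-.1723,.042)))
```

```text
[-0.001 -0.004 -0.005 -0.001 -0.001 -0.002] [ 0.54706378 -0.15888953  0.09869898] [-0.3200077   0.61200891  0.9180875 ] 0.05134371022234653
(array([ 1.2, 72.2, -0.9]), np.float64(0.12), np.float64(-10.88))
[280.17262609 235.9147309 ] [279.32507197 318.22731282]
```

View pics/w9.png

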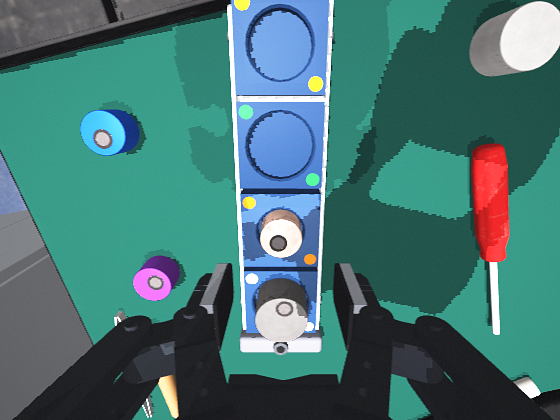

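Request:
step_arm(
  targets=[
    {"gripper": 0.6, "slide": [1.2, 30, -0.5], "turn": 0},
    {"gripper": 0.6, "slide": [1.2, 55, -0.5], "turn": 0},
    {"gripper": 0.6, "slide": [1.2, 67, -0.5], "turn": 0},
    {"gripper": 0.6, "slide": [1.2, 72, -0.5], "turn": 0},
    {"gripper": 0.6, "slide": [1.2, 72, -0.5], "turn": 0},
    {"gripper": 0.6, "slide": [1.2, 72, -0.5], "turn": 0},
    {"gripper": 0, "slide": [1.2, 72, -0.5], "turn": 0},
    {"gripper": 0, "slide": [1.2, 72, -0.5], "turn": 0},
  ],
)

```text
time_s: 18.4
tool_pos: [0.5487, -0.161, 0.0278]
orientation: [-1.566, 0.149, -0.151]
wrist_force: [-1.8, 0.6, 5.6]
grip_width: 0.0277
```

Request:
step_arm(
  targets=[
    {"gripper": 0, "slide": [0, 0, 0], "turn": 0},
    {"gripper": 0, "slide": [0, 0, 0], "turn": 0},
    {"gripper": 0, "slide": [0, 0, 0], "turn": 0},
    {"gripper": 0, "slide": [0, -5, 0], "turn": 0},
    {"gripper": 0, "slide": [0, -30, 0], "turn": 0},
    {"gripper": 0, "slide": [0, -75, 0], "turn": 0},
    {"gripper": 0, "slide": [0, -75, 0], "turn": 0},
    {"gripper": 0, "slide": [0, -75, 0], "turn": 0},
  ],
)

```text
time_s: 19.4
tool_pos: [0.5478, -0.1607, 0.1015]
orientation: [-1.565, 0.151, -0.15]
wrist_force: [-0.4, 0.1, -2.3]
grip_width: 0.0276
```

Run:
```python
from h import *
im,p=snap('wrist','w10.png')
s=manip.get_state();print(s['joint_vel'].round(3),s['tool_pos'],s['wrist_force'],s['grip_width'])
print(goal(.5783,.1533,.09,10.4))
```

```text
[-0.001  0.011  0.005  0.     0.002  0.001] [ 0.54752694 -0.16055287  0.10089106] [-0.50918651 -0.40195621 -1.72503039] 0.027357248625583343
(array([-29.5,  11.1, 314. ]), np.float64(-21.37), np.float64(-10.97))
```

View pics/w10.png

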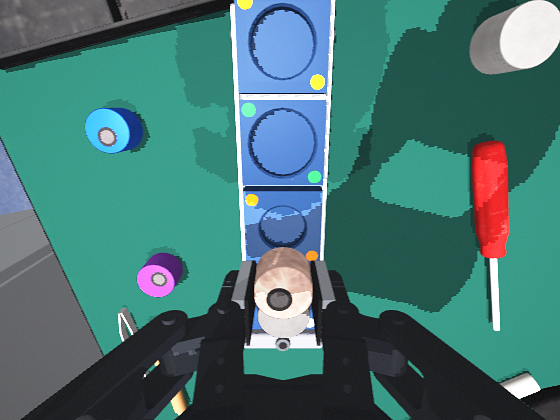

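Request:
step_arm(
  targets=[
    {"gripper": 0, "slide": [-3, 0, 35], "turn": -3},
    {"gripper": 0, "slide": [-8, 0, 80], "turn": -6.5},
    {"gripper": 0, "slide": [-13, 0, 135], "turn": -10},
    {"gripper": 0, "slide": [-18, 0, 190], "turn": -13.5},
    {"gripper": 0, "slide": [-23, 5, 245], "turn": -17},
    {"gripper": 0, "slide": [-27, 10, 292], "turn": -20},
    {"gripper": 0, "slide": [-29.5, 11, 314], "turn": -21.4},
    {"gripper": 0, "slide": [-29.5, 11, 314], "turn": -21.4},
  ],
)

```text
time_s: 20.45
tool_pos: [0.5784, 0.1539, 0.0898]
orientation: [-1.566, -0.143, 0.146]
wrist_force: [-0.1, -0.9, -1.6]
grip_width: 0.0275
```

Run:
```python
from h import *
for i in range(5): imaging.camera('top')
s=manip.get_state();print(s['joint_vel'].round(3),s['tool_pos'],s['wrist_force'],s['grip_width'])
print(goal(.5783,.1533,.0255,10.4))
```

```text
[ 0.001 -0.003 -0.001  0.003 -0.     0.002] [0.57918992 0.15148333 0.09090134] [ 0.46787518  0.37380036 -0.9481155 ] 0.02772382630240687
(array([-0.5, 65.4,  2. ]), np.float64(-0.1), np.float64(10.3))
```

Request:
step_arm(
  targets=[
    {"gripper": 0, "slide": [-0.5, 20, 1], "turn": 0},
    {"gripper": 0, "slide": [-0.5, 40, 1], "turn": 0},
    {"gripper": 0, "slide": [-0.5, 52, 1], "turn": 0},
    {"gripper": 0, "slide": [-0.5, 60, 1], "turn": 0},
    {"gripper": 0, "slide": [-0.5, 65.2, 1], "turn": 0},
    {"gripper": 0, "slide": [-0.5, 65.2, 1], "turn": 0},
    {"gripper": 0, "slide": [-0.5, 65.2, 1], "turn": 0},
    {"gripper": 0, "slide": [-0.5, 65.2, 1], "turn": 0},
  ],
)

```text
time_s: 21.7
tool_pos: [0.5787, 0.154, 0.0261]
orientation: [-1.566, -0.144, 0.142]
wrist_force: [0.1, 0.3, -1.0]
grip_width: 0.0276
```

Request:
step_arm(
  targets=[
    {"gripper": 0.4, "slide": [0, 0, 0], "turn": 0},
    {"gripper": 0.5, "slide": [0, 0, 0], "turn": 0},
    {"gripper": 0.6, "slide": [0, 0, 0], "turn": 0},
    {"gripper": 0.7, "slide": [0, 0, 0], "turn": 0},
    {"gripper": 0.7, "slide": [0, -5, 0], "turn": 0},
    {"gripper": 0.7, "slide": [0, -25, 0], "turn": 0},
    {"gripper": 0.7, "slide": [0, -60, 0], "turn": 0},
    {"gripper": 0.7, "slide": [0, -85, 0], "turn": 0},
  ],
)

```text
time_s: 22.7
tool_pos: [0.5788, 0.154, 0.1125]
orientation: [-1.566, -0.144, 0.142]
wrist_force: [0.1, -1.1, 0.2]
grip_width: 0.06
```

Run:
```python
from h import *
im,p=snap('wrist','w11.png'); print(proj(p,(.5783,.1533,.030)))
imaging.camera('top');imaging.camera('top')
s=manip.get_state();print(s['joint_vel'].round(3),s['tool_pos'],s['wrist_force'],s['grip_width'])
print(goal(.6083,-.1723,.1,-11))
```

```text
[280.6109036  223.73754861]
[ 0.001  0.036  0.037 -0.001 -0.012 -0.   ] [0.57922579 0.15403876 0.1122076 ] [0.22597532 0.16951996 0.11941226] 0.0599373386776411
(array([ -30.5,   12.1, -326.2]), np.float64(21.43), np.float64(10.43))
```

View pics/w11.png

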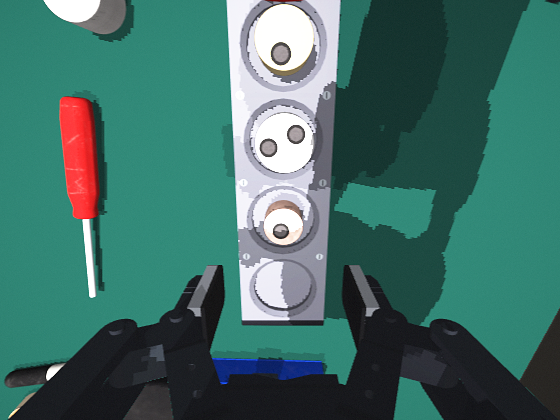

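Copper stands centred in pocket three (top near (283,226), pocket ring round it). On to the dark disc.

Request:
step_arm(
  targets=[
    {"gripper": 0.7, "slide": [-3, 0, -35], "turn": 3},
    {"gripper": 0.7, "slide": [-8, 0, -85], "turn": 6.5},
    {"gripper": 0.7, "slide": [-13, 0, -140], "turn": 10},
    {"gripper": 0.7, "slide": [-18, 0, -195], "turn": 13.5},
    {"gripper": 0.7, "slide": [-24, 5, -250], "turn": 17},
    {"gripper": 0.7, "slide": [-28, 10, -300], "turn": 20},
    {"gripper": 0.7, "slide": [-30.5, 12, -326.2], "turn": 21.4},
    {"gripper": 0.7, "slide": [-30.5, 12, -326.2], "turn": 21.4},
  ],
)

```text
time_s: 23.85
tool_pos: [0.6065, -0.1743, 0.0968]
orientation: [-1.565, 0.155, -0.151]
wrist_force: [-1.5, -0.1, -1.1]
grip_width: 0.0598
```

Run:
```python
from h import *
for i in range(4): imaging.camera('top')
im,p=snap('wrist','w12.png')
s=manip.get_state();print(s['joint_vel'].round(3),s['tool_pos'],s['wrist_force'],s['grip_width'])
print(goal(.6083,-.1723,.0275,-11)); print(proj(p,(.6083,-.1723,.042)))
```

```text
[ 0.001 -0.004 -0.005 -0.    -0.001 -0.   ] [ 0.60736099 -0.17099057  0.0984546 ] [ 0.63564699 -0.46028083  0.00880959] 0.05965510365998519
(array([ 1.2, 71. , -1.1]), np.float64(0.13), np.float64(-10.87))
[279.87225806 241.40498025]
```

View pics/w12.png

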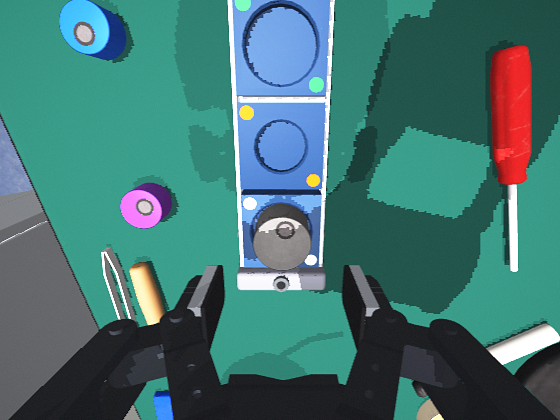

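Request:
step_arm(
  targets=[
    {"gripper": 0.7, "slide": [1.2, 25, -0.7], "turn": 0},
    {"gripper": 0.7, "slide": [1.2, 50, -0.7], "turn": 0},
    {"gripper": 0.7, "slide": [1.2, 65, -0.7], "turn": 0},
    {"gripper": 0.7, "slide": [1.2, 71, -0.7], "turn": 0},
    {"gripper": 0.7, "slide": [1.2, 71, -0.7], "turn": 0},
    {"gripper": 0.7, "slide": [1.2, 71, -0.7], "turn": 0},
    {"gripper": 0, "slide": [1.2, 71, -0.7], "turn": 0},
    {"gripper": 0, "slide": [1.2, 71, -0.7], "turn": 0},
  ],
)

```text
time_s: 25.1
tool_pos: [0.6091, -0.1736, 0.0288]
orientation: [-1.566, 0.149, -0.152]
wrist_force: [-1.0, 0.4, 4.9]
grip_width: 0.0383
```

Request:
step_arm(
  targets=[
    {"gripper": 0, "slide": [0, 0, 0], "turn": 0},
    {"gripper": 0, "slide": [0, 0, 0], "turn": 0},
    {"gripper": 0, "slide": [0, 0, 0], "turn": 0},
    {"gripper": 0, "slide": [0, -5, 0], "turn": 0},
    {"gripper": 0, "slide": [0, -30, 0], "turn": 0},
    {"gripper": 0, "slide": [0, -75, 0], "turn": 0},
    {"gripper": 0, "slide": [0, -75, 0], "turn": 0},
    {"gripper": 0, "slide": [0, -75, 0], "turn": 0},
  ],
)

```text
time_s: 26.1
tool_pos: [0.6078, -0.1731, 0.1018]
orientation: [-1.565, 0.152, -0.149]
wrist_force: [-1.0, -0.6, -1.6]
grip_width: 0.0385
```

Run:
```python
from h import *
im,p=snap('wrist','w13.png')
s=manip.get_state();print(s['joint_vel'].round(3),s['tool_pos'],s['wrist_force'],s['grip_width'])
print(goal(.6385,.165,.09,10.4))
```

```text
[0.    0.011 0.003 0.    0.001 0.002] [ 0.60746694 -0.17293363  0.10113048] [ 0.96129009 -0.20219551 -1.47096403] 0.03821361615496012
(array([-33.8,  11.5, 337.7]), np.float64(-21.37), np.float64(-10.97))
```

View pics/w13.png

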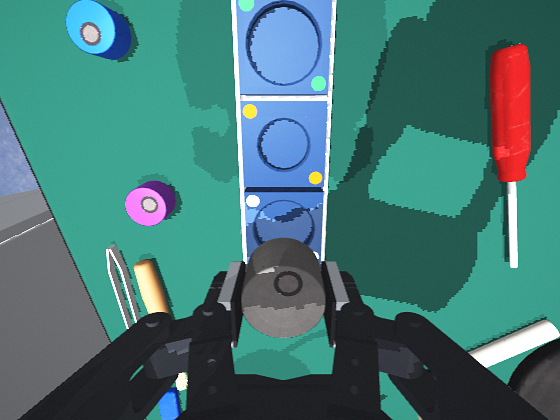

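Request:
step_arm(
  targets=[
    {"gripper": 0, "slide": [-3, 0, 35], "turn": -3},
    {"gripper": 0, "slide": [-8, 0, 85], "turn": -6.5},
    {"gripper": 0, "slide": [-14, 0, 143], "turn": -10},
    {"gripper": 0, "slide": [-20, 0, 201], "turn": -13.5},
    {"gripper": 0, "slide": [-26, 5, 259], "turn": -17},
    {"gripper": 0, "slide": [-31, 10, 310], "turn": -20},
    {"gripper": 0, "slide": [-33.8, 11.5, 337.7], "turn": -21.4},
    {"gripper": 0, "slide": [-33.8, 11.5, 337.7], "turn": -21.4},
  ],
)

```text
time_s: 27.15
tool_pos: [0.6382, 0.1669, 0.0889]
orientation: [-1.566, -0.143, 0.148]
wrist_force: [-0.1, -0.3, -2.5]
grip_width: 0.0386
```

Run:
```python
from h import *
for i in range(5): imaging.camera('top')
s=manip.get_state();print(s['joint_vel'].round(3),s['tool_pos'],s['wrist_force'],s['grip_width'])
print(goal(.6385,.165,.0258,10.4))
```

```text
[-0.003 -0.006 -0.005  0.003 -0.001 -0.   ] [0.63953062 0.16318507 0.09078322] [-0.47073085  0.06772918 -1.72764379] 0.03828044652728929
(array([-0.6, 65. ,  2. ]), np.float64(-0.07), np.float64(10.33))
```

Request:
step_arm(
  targets=[
    {"gripper": 0, "slide": [-0.5, 20, 1], "turn": 0},
    {"gripper": 0, "slide": [-0.5, 40, 1], "turn": 0},
    {"gripper": 0, "slide": [-0.5, 52, 1], "turn": 0},
    {"gripper": 0, "slide": [-0.5, 60, 1], "turn": 0},
    {"gripper": 0, "slide": [-0.5, 65, 1], "turn": 0},
    {"gripper": 0, "slide": [-0.5, 65, 1], "turn": 0},
    {"gripper": 0, "slide": [-0.5, 65, 1], "turn": 0},
    {"gripper": 0, "slide": [-0.5, 65, 1], "turn": 0},
  ],
)

```text
time_s: 28.4
tool_pos: [0.6391, 0.1656, 0.0266]
orientation: [-1.566, -0.143, 0.143]
wrist_force: [-0.5, 0.2, -2.8]
grip_width: 0.0385
```

Request:
step_arm(
  targets=[
    {"gripper": 0.55, "slide": [0, 0, 0], "turn": 0},
    {"gripper": 0.6, "slide": [0, 0, 0], "turn": 0},
    {"gripper": 0.7, "slide": [0, 0, 0], "turn": 0},
    {"gripper": 0.7, "slide": [0, 0, 0], "turn": 0},
    {"gripper": 0.7, "slide": [0, -5, 0], "turn": 0},
    {"gripper": 0.7, "slide": [0, -25, 0], "turn": 0},
    {"gripper": 0.7, "slide": [0, -60, 0], "turn": 0},
    {"gripper": 0.7, "slide": [0, -100, 0], "turn": 0},
  ],
)

```text
time_s: 29.4
tool_pos: [0.6389, 0.1655, 0.1284]
orientation: [-1.566, -0.143, 0.142]
wrist_force: [-0.6, -0.6, -0.3]
grip_width: 0.0598
```

Run:
```python
from h import *
im,p=snap('wrist','w14.png'); print(proj(p,(.6385,.165,.039)))
s=manip.get_state();print(s['joint_vel'].round(3),s['tool_pos'],s['wrist_force'],s['grip_width'])
```

```text
[280.84541362 220.8226195 ]
[ 0.001 -0.    -0.003 -0.    -0.122 -0.   ] [0.64179925 0.16600561 0.1352246 ] [ 1.92843056 -0.32942318  4.59246209] 0.05989188886686499
```

View pics/w14.png

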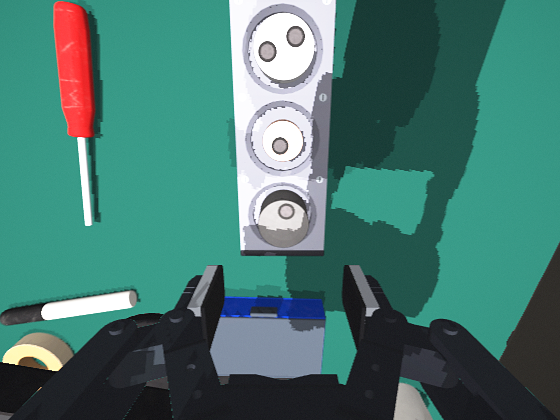

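Request:
step_arm(
  targets=[
    {"gripper": 0.7, "slide": [-10, -15, -25], "turn": 0},
    {"gripper": 0.7, "slide": [-30, -40, -60], "turn": 0},
    {"gripper": 0.7, "slide": [-55, -60, -100], "turn": 0},
    {"gripper": 0.7, "slide": [-80, -80, -140], "turn": 0},
    {"gripper": 0.7, "slide": [-105, -80, -180], "turn": 0},
    {"gripper": 0.7, "slide": [-130, -80, -220], "turn": 0},
    {"gripper": 0.7, "slide": [-150, -80, -250], "turn": 0},
    {"gripper": 0.7, "slide": [-150, -80, -250], "turn": 0},
  ],
)

```text
time_s: 30.45
tool_pos: [0.5361, -0.1097, 0.2077]
orientation: [-1.567, -0.141, 0.139]
wrist_force: [0.1, -0.1, 0.3]
grip_width: 0.0598
```

Run:
```python
from h import *
for i in range(5): imaging.camera('scene')
im,p=snap('top','t15.png'); im2,p2=snap('scene','s15.png')
a=cv2.resize(im[125:300,130:290,::-1],None,fx=3,fy=3,interpolation=cv2.INTER_CUBIC)
b=cv2.resize(im2[100:220,160:310,::-1],None,fx=2,fy=2,interpolation=cv2.INTER_CUBIC)
cv2.imwrite('pics/t15z.png',a);cv2.imwrite('pics/s15z.png',b)
for X in [(.6385,.165,.039),(.5783,.1533,.030),(.5176,.1424,.032),(.4569,.1318,.038)]: 
  u=proj(p,X);v=proj(p2,X); print((np.array(u)-[130,125])*3,(np.array(v)-[160,100])*2)
s=manip.get_state();print(s['joint_vel'].round(3),s['tool_pos'],s['wrist_force'],s['time_s'])
```

```text
[145.28232753 104.56888281] [224.07800827  56.46179398]
[165.20178153 201.14953011] [178.45879251  84.88753641]
[180.42996013 296.66610309] [129.85184635 106.51020427]
[194.35381118 394.41973983] [ 78.14254228 126.35269606]
[-0.002 -0.     0.002 -0.002 -0.     0.   ] [ 0.5369471  -0.10657799  0.20623488] [ 0.7341223  -0.27843766 -0.30651345] 30.8
```

View pics/t15z.png

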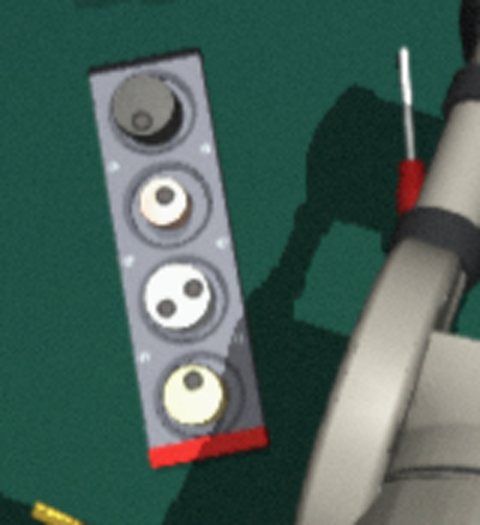

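View pics/s15z.png

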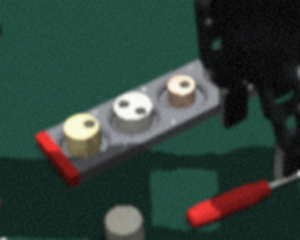

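```bash
python3 -c "
from h import *
print(workorder.finish_job())"
```

```text
the job is handed in; nothing more can be done
None
```

All four samples are in the rack in tray order, and the job was handed in at about 31 s of the 88 s allowed. Counted from the red stop, the carriers' coloured dots gave brass, silver, copper, dark. I put those into pockets one to four from the rack's red bar, and did not touch the blue and purple look-alikes.

**Position:** In the last top view, each disc's top face is within about 1 mm of where a disc standing in the middle of its pocket should appear. The tolerance is 12 mm.

**Seating:** I did not measure tilt or height directly. The discs look upright in the pictures. Each was let go with its underside about 1 mm above the pocket floor, going by the measured tool heights. I did not see the dark sample from the side, because the arm hid it in the last scene view. I checked it from above and with the wrist camera.

**Arm and forces:** Wrist force readings at the end of each move stayed under about 7 N. At hand-in the arm was still and clear of the rack, with the gripper open. No check failed. `finish_job` gave no verdict.

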